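# Clip a plate carrier onto the draining stand's eye

### The job

Pick up the plate carrier by its upright grip and clip its snap hook onto the eye of the draining stand: press the hook's sprung gate gently against the near bar of the eye until the bar is inside the hook, then lower the carrier so that it hangs from the eye with the gate snapped shut behind the bar. Let go and leave it hanging still, and leave the other things on the bench where they are.

Things in the scene. Friction and masses are not known exactly. Their poses are not given: they have to be found in the camera images.
- carrier: White plastic plate carrier (rack 112 x 70 x 52 mm with seven glass plates, 0.2 to 0.32 kg) with a steel snap hook and a grey upright grip on top. Origin: centre of the underside, straight below the hook's crown; z up. The hook lies in its x-z plane (y = 0) with the gate on the +x side and the grip on the -x side. The mass lies below the crown, not below the grip.
- grip (a point): Point in the upright grip, carrier frame (-60, 0, 125) mm. The grip is 24 (x) by 12 (y) mm, from z = 58 to 148: take it across y from above, at about z = 122.
- crown (a point): Centre of an eye bar that hangs in the hook's crown: carrier frame (0, 0, 145) mm. The hook is 8 mm round bar: spine along x = -12 (inner face -8), pointed crown, nose at x = +14 that ends at z = 135 mm.
- mouth (a point): Point on the gate's outer face, carrier frame (17, 0, 124) mm, where the eye bar should press. The gate, a 6 mm bar, closes the hook's +x side from its hinge at z = 95 up to z = 133, just below the nose. The eye bar goes in here below the nose, along the carrier's -x, with its centre between z = 118 and 129.
- gate (a joint): Gate angle, rad: 0 shut, grows as it swings inward (-x), stop at 0.95. Sprung shut: 2 N at the mouth starts it, about 8 N far open. From first touch the eye bar must go in 17 mm to clear the nose; the spine stops it hard at 25 mm. Then lowering the carrier 21 mm brings the bar into the crown and frees the gate, which snaps shut below the bar.
- stand: Draining stand fixed to the bench: grey drip base, x from -140 to 60, 150 wide, 22 mm high; steel post 16 mm thick, 252 high, at x = +40. Origin at bench height. A rod from the post's clamp towards -x ends in the eye. The hook goes on with the carrier's +x axis along the stand's +x axis, moving along +x. More than 15 N between carrier and stand spoils the job.
- clamp (a point): Centre of the clamp on the post, stand frame (40, 0, 230) mm. The rod is clamped at a different length each time: the centre of the eye's near bar is 85 to 155 mm from here towards the stand's -x. Its exact place is not measured: find it by touch.
- eye_mean (a point): Mean place of the centre of the eye's near (-x) bar, stand frame (-80, 0, 230) mm; the true bar is up to 35 mm nearer or farther along the stand's x (same y and height). The eye is a ring lying level: 8 mm steel bar, outside 52 (x) by 60 (y) mm, hole 36 by 44 mm; its near bar runs along y, straight for 34 mm.
- tub: Bystander: yellow tub with clear lid, 112 x 82 x 60 mm. Origin under its centre.
- dish: Bystander: clear round dish, 60 mm across, 20 mm high, between robot and stand. Origin under its centre.
- jar: Bystander: white jar, 96 mm across, 150 mm high. Origin under its centre.
- bottle: Bystander: amber bottle, 72 mm across, 170 mm high. Origin under its centre.
- beaker: Bystander: glass beaker, 68 mm across, 85 mm high. Origin under its centre.
- spatula: Bystander: spatula, 170 mm long, lying on the bench.
Things that resemble listed ones, but are neither listed nor needed, are in the scene too. Leave any blue look-alike of the carrier alone.

How it is judged:
By the outcome, as a careful person would: the job done as asked, in the order asked, and still so for the second after the job is handed in, with the robot touching nothing.
It also fails if it takes over 64 s, if anything falls off the work surface, if the arm or the gripper's body presses on something with over 40 N, if the wrist force passes 120 N, or if a joint passes its speed limit or range.

### The arm

A 6-joint arm with a two-finger parallel gripper is mounted at the origin on the work surface. World frame = base frame: x ahead of the robot, y to its left, z up, the work surface at z = 0. Lengths are in m, angles in rad, forces in N, time in s.
With the tool pointing down it reaches from about 0.425 to 0.95 m from the base axis. Payload 3.5 kg.
Tool frame: the origin (TCP) lies between the finger pads; the fingertips stand 14 mm ahead of it and the grasp point (between the pads) lies 5 mm behind it; z points along the fingers, y is the line along which they close (so a half turn about z gives the same grasp; the last joint's range is limited). The gripper opens to 85 mm and grips with 20 to 120 N. Pads are 22 mm wide; open, the fingers measure 114 mm over their backs; the gripper's body (76 mm by 85 mm) begins 54 mm behind the grasp point. The pads swing forward as they close: fully open they stand 13 mm farther back than shut.
Start: joints at [-1.373, 0.286, 1.577, -0, 1.279, -0.15], TCP at [0.23, -0.635, 0.245] pointing down, gripper open.
Joint ranges: [-2.77, 2.77], [-0.9, 2.22], [0.21, 2.48], [-1.53, 4.67], [0.24, 2.81], [-2.84, 2.84]. Speed limits (rad/s): [2.79, 2.79, 3.14, 3.14, 3.14, 3.14].

### API

Orientations are given as a unit quaternion [x, y, z, w].
In Python, from plant import * gives the robot as it stands.
- The arm moves only by the tool step_arm, never from a script. Its argument "commands" is a list of rows, each an object of numbers: "gripper": the gripper's target within -1 to 1 (shut at 1, half-way at 0, fully open at -1); "x", "y", "z": the shift along the tool's x, y, z in mm; "spin": the turn about the tool's z in degrees. A call has exactly 10 rows; each row shifts and turns the commanded pose from where the row before left it, along the tool's axes as they then stand; what a row does not reach is not made up. A row lasts 1/10 s, in which the tool goes at most 50 mm and 8.59 degrees, less where a joint would pass 70% of its speed; a pose out of reach is approached as far as the arm can. A call with a gripper value outside its range is refused whole. The fingers move at their own pace and stop on an object; "force" is the grip in N (left out, the last holds). Time passes only in rows, so rows that do not move let the fingers close, or fill a call up. It gives the time, the measured TCP pose, the force, the opening and the grip force at its end, in the units of the state.
- get_state(): the state, without advancing time (a new reading comes with each control period).
- read_camera(name): name is "scene" or "top"; returns a dict with "color" (400x640x3 uint8, red, green, blue), "z_map" (400x640 float32, m along the optical axis (not along the pixel's ray), 0 where there is no reading), "fx", "fy", "cx", "cy" (pixels), "eye" and "attitude" of the camera in the world. Camera axes: x right, y up, looking along -z (the intrinsics and any distortion apply to the point x, -y, -z); pixel columns grow to the right and rows downward; lengths in m; the calibration is good to about 2 mm. A picture is of the moment at which its call begins.
- sign_off(): hands the job in; it is judged then, once.
The state is a dict: "time": time; "qpos": joint angles; "dq": joint speeds; "joint_efforts": joint torques, N m; "eef_pos": TCP position; "tcp_rot": TCP orientation; "contact_force": force on the tool from outside, world axes, zero at the start; "wrist_torque": the same for the moment, N m; "opening": opening from 0.0 (shut) to 1.0 (fully open); "finger_force": force on a finger pad.
Only numpy, scipy, OpenCV 4.12 (cv2) and the standard library are available. Lean on these libraries where they do the work, as an engineer would, in place of code of your own. Each camera call takes 0.05 s, during which the arm holds its last target. There are 200 camera calls.

## Working session

There is one attempt and no reset: what is moved stays moved. The work goes in short steps, Python scripts to look and compute and a tool call to move; the robot and the scene stay as the last step left them, time stands still between calls to the robot, and variables do not carry over. Pictures are saved under pics/ and viewed, at most 10 in all, crops included, and the job is handed in when it is done.

Besides the shell and the picture viewer there is one more tool, called as name(argument=value, ...) on one line, values as JSON. step_arm: Moves the arm, as the interface text tells. Its arguments: {"type":"object","properties":{"commands":{"type":"array"},"force":{"type":"number"}},"required":["commands"]}

```bash
mkdir -p pics; ls; cat > h.py <<'E'
from plant import *
import numpy as np, cv2
from scipy.spatial.transform import Rotation as R
def snap(n):
    c=read_camera(n); np.savez(f'{n}.npz',**{k:np.array(v) for k,v in c.items()}); return c
def load(n): return dict(np.load(f'{n}.npz'))
def rot(c):
    a=np.array(c['attitude']); return a if a.shape==(3,3) else R.from_quat(a).as_matrix()
def cloud(c):
    h,w=c['z_map'].shape; v,u=np.mgrid[:h,:w]; z=c['z_map']
    p=np.stack([(u-c['cx'])/c['fx']*z,-(v-c['cy'])/c['fy']*z,-z],-1)
    P=p@rot(c).T+np.array(c['eye']); P[z==0]=np.nan; return P
E
python3 - <<'E'
from h import *
for n in ('scene','top'):
    c=snap(n); cv2.imwrite(f'pics/{n}0.png',c['color'][...,::-1]); print({k:v for k,v in c.items() if k not in('color','z_map')})
print(get_state())
E
```

```text
pics
{'fx': 452.88780088651555, 'fy': 452.88780088651555, 'cx': 317.5280233095718, 'cy': 202.00115528920807, 'eye': array([0.95841523, 0.5389719 , 1.22246986]), 'attitude': array([0.09327771, 0.26053409, 0.90079277, 0.3346545 ])}
{'fx': 396.58824315644875, 'fy': 396.58824315644875, 'cx': 321.9659936074183, 'cy': 202.1481022223778, 'eye': array([0.44094973, 0.03064639, 1.32210423]), 'attitude': array([ 0.00930152, -0.01994495, -0.70212801,  0.71171057])}
{'time': 0.1, 'qpos': array([-1.37297729e+00,  2.87104403e-01,  1.57804837e+00, -2.10520901e-07,
        1.27861694e+00, -1.49988422e-01]), 'dq': array([-0.00216317, -0.00123815, -0.00166075,  0.00010655,  0.00078505,
        0.00112973]), 'joint_efforts': array([ 4.84821339e-04, -4.07295156e+01, -2.93698007e+01, -1.73394442e-04,
        3.43707841e-03,  8.08812729e-06]), 'eef_pos': array([ 0.22998606, -0.63399961,  0.24405763]), 'tcp_rot': array([ 9.84916228e-01,  1.73028435e-01, -2.61307884e-05, -1.08821637e-03]), 'contact_force': array([-0.44045031, -0.83614139, -0.14825772]), 'wrist_torque': array([0.01856838, 0.00289777, 0.04796771]), 'finger_force': 0.0, 'opening': 1.0017378939589843}
```

View pics/scene0.png

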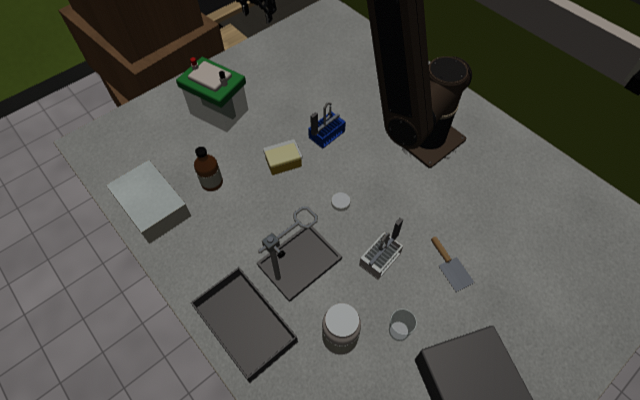

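View pics/top0.png

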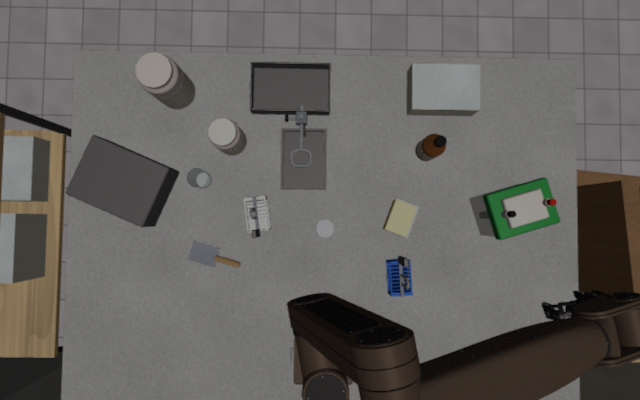

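The scene view shows the white carrier at about (382,252), the blue look-alike at (327,128), and the stand with its post at (272,245) and eye at (305,217). In the top view the white carrier is at (257,215) with its dark grip at (256,232), the blue one is at (400,277), the stand post is at (302,117) and the eye is at (301,157).

There are two candidates: white, top (257,215), and blue, top (400,277). The white one fits the description. I'll confirm it with a crop and measure.

```bash
python3 - <<'E'
from h import *
a=load('scene');b=load('top')
A=cv2.resize(a['color'][190:300,230:420],None,fx=4,fy=4,interpolation=2)
B=cv2.resize(b['color'][100:245,235:335],None,fx=3,fy=3,interpolation=2)
im=np.zeros((600,800,3),np.uint8); A=cv2.resize(A,(490,284)); im[:284,:490]=A; im[:435,495:795]=B
cv2.imwrite('pics/crop.png',im[:440,:,::-1])
for n,c,(r0,r1,c0,c1) in (('top',b,(185,245,235,285)),('scene',a,(212,285,350,412))):
    P=cloud(c)[r0:r1,c0:c1].reshape(-1,3)
    for lo,hi in ((.012,.06),(.06,.10),(.10,.13),(.13,.16)):
        q=P[(P[:,2]>lo)&(P[:,2]<hi)]
        if len(q)>3: 
            print(n,lo,len(q),q.mean(0).round(4),'min',q.min(0).round(3),'max',q.max(0).round(3))
            if lo==.012: print(cv2.minAreaRect((q[:,:2]*1000).astype(np.float32)))
for n,c,(r0,r1,c0,c1) in (('top',b,(100,195,275,330)),('scene',a,(200,300,250,345))):
    P=cloud(c)[r0:r1,c0:c1].reshape(-1,3)
    for lo,hi in ((.016,.028),(.215,.245),(.245,.26)):
        q=P[(P[:,2]>lo)&(P[:,2]<hi)]
        if len(q)>3: print('stand',n,lo,len(q),q.mean(0).round(4),'min',q.min(0).round(3),'max',q.max(0).round(3),cv2.minAreaRect((q[:,:2]*1000).astype(np.float32)))
E
```

```text
top 0.012 359 [0.466  0.22   0.0484] min [0.395 0.137 0.012] max [0.549 0.265 0.06 ]
((471.7258605957031, 193.95004272460938), (140.8313751220703, 134.26478576660156), 8.498005867004395)
top 0.06 131 [0.4468 0.2212 0.0713] min [0.382 0.192 0.06 ] max [0.507 0.242 0.099]
top 0.1 18 [0.4263 0.2159 0.1109] min [0.385 0.209 0.1  ] max [0.471 0.224 0.128]
top 0.13 73 [0.4199 0.2181 0.1477] min [0.381 0.209 0.131] max [0.47  0.229 0.159]
scene 0.012 831 [0.4672 0.228  0.0446] min [0.397 0.183 0.012] max [0.517 0.265 0.06 ]
((455.7608947753906, 223.54507446289062), (116.94833374023438, 70.4856948852539), 7.520800590515137)
scene 0.06 177 [0.4483 0.2235 0.0728] min [0.386 0.211 0.06 ] max [0.513 0.235 0.099]
scene 0.1 66 [0.4277 0.2213 0.1157] min [0.386 0.213 0.1  ] max [0.475 0.228 0.13 ]
scene 0.13 91 [0.4263 0.2198 0.1457] min [0.385 0.209 0.13 ] max [0.475 0.228 0.159]
stand top 0.016 555 [0.644  0.0774 0.0217] min [ 0.538 -0.005  0.016] max [0.79  0.171 0.028] ((663.8197021484375, 82.63089752197266), (251.82131958007812, 175.95162963867188), 0.2579035460948944)
stand top 0.215 415 [0.6
[... 241 characters left out ...]
32 0.092 0.259] ((716.5833129882812, 77.8960952758789), (31.063581466674805, 27.33899688720703), 0.5887284278869629)
stand scene 0.016 734 [0.6234 0.0752 0.0203] min [ 0.404 -0.017  0.016] max [0.797 0.153 0.027] ((599.3130493164062, 73.63851928710938), (397.8111267089844, 161.09530639648438), 3.4573349952697754)
stand scene 0.215 556 [0.6788 0.0831 0.2339] min [0.587 0.045 0.215] max [0.76  0.122 0.245] ((671.441650390625, 84.14128112792969), (172.2345428466797, 62.30094528198242), 8.189713478088379)
stand scene 0.245 49 [0.7219 0.0775 0.2489] min [0.708 0.067 0.245] max [0.737 0.089 0.254] ((721.7879638671875, 77.64641571044922), (20.987428665161133, 28.676769256591797), 83.03575897216797)
```

View pics/crop.png

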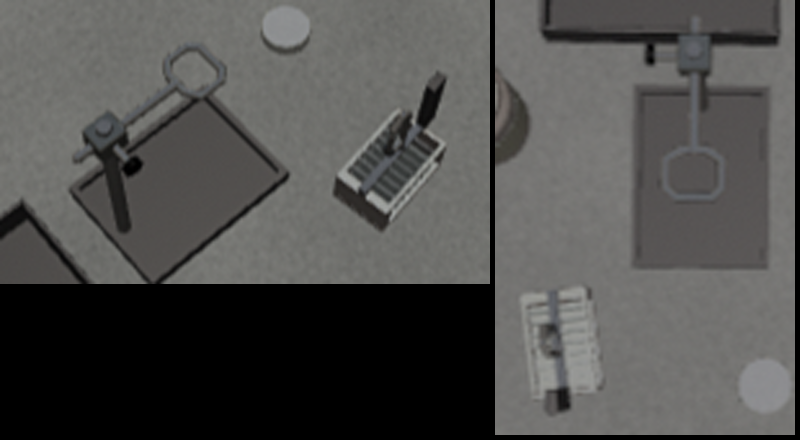

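The crop confirms it: a white rack with a steel hook, and a dark upright grip at the end nearest the robot (scene (397,222) in full pixels). The stand's eye ring opens towards the robot. Next I'll refine the yaws and points.

```bash
cat > meas.py <<'E'
from h import *
def rect(q):
    (c,s,an)=cv2.minAreaRect((q[:,:2]*1000).astype(np.float32)); return np.round(c,1),np.round(s,1),round(an,1)
def go():
  a=load('scene');b=load('top')
  for n,c in (('top',b),('scene',a)):
    P=cloud(c); rgb=c['color'].astype(int); 
    near=lambda x0,x1,y0,y1,z0,z1:(P[...,0]>x0)&(P[...,0]<x1)&(P[...,1]>y0)&(P[...,1]<y1)&(P[...,2]>z0)&(P[...,2]<z1)
    m=near(.37,.54,.17,.275,.040,.058)&(rgb.min(-1)>90)
    print(n,'rack rim',m.sum(),rect(P[m]))
    m=near(.36,.44,.17,.27,.142,.16); print(n,'grip top',m.sum(),P[m].mean(0).round(4),rect(P[m]))
    m=near(.44,.52,.17,.27,.125,.165); print(n,'hook top',m.sum(),P[m].mean(0).round(4),rect(P[m]))
    m=near(.645,.70,.05,.12,.21,.25); q=P[m]; k=np.polyfit(q[:,0],q[:,1],1); print(n,'rod',m.sum(),k.round(4),np.degrees(np.arctan(k[0])).round(2),'y@.59',np.polyval(k,.59).round(4),'z',q[:,2].mean())
    m=near(.55,.645,.03,.13,.21,.25); print(n,'ring',m.sum(),rect(P[m]),P[m].mean(0).round(4),P[m].min(0).round(4))
    m=near(.52,.70,-.02,.18,.012,.03); print(n,'base',m.sum(),rect(P[m]),P[m].min(0).round(3),P[m].max(0).round(3))
    m=near(.69,.75,.04,.11,.24,.27); print(n,'post top',m.sum(),rect(P[m]),P[m].mean(0))
    m=near(.48,.62,-.05,.1,.012,.03)&(rgb.min(-1)>120); print(n,'dish',m.sum(),rect(P[m]) if m.sum() else 0)
go()
E
python3 meas.py
```

```text
top rack rim 265 (array([452.7, 224.2]), array([111.7,  70.1]), 7.6)
top grip top 38 [0.3985 0.2158 0.1485] (array([411.1, 219. ]), array([58.8, 11.8]), 12.8)
top hook top 31 [0.4552 0.2233 0.1509] (array([454.5, 224.2]), array([30.2,  8.2]), 7.0)
top rod 79 [0.0121 0.0682] 0.69 y@.59 0.0754 z 0.23441572659974258
top ring 186 (array([613.8,  75.6]), array([62.4, 58.3]), 0.6) [0.6115 0.0755 0.2343] [0.5827 0.0463 0.2261]
top base 928 (array([618.2,  77.1]), array([161.4, 148.6]), 0.6) [0.538 0.002 0.012] [0.7   0.152 0.029]
top post top 127 (array([716.8,  78. ]), array([31.6, 27.6]), 0.6) [0.71650556 0.07763782 0.24679314]
top dish 0 0
scene rack rim 216 (array([455.8, 223.3]), array([112.9,  69.7]), 7.9)
scene grip top 36 [0.3983 0.2157 0.1468] (array([397.5, 215.4]), array([25.7, 11.7]), 6.6)
scene hook top 47 [0.4604 0.2245 0.1453] (array([459.2, 223.5]), array([32.5,  7.8]), 7.2)
scene rod 87 [0.0111 0.0699] 0.64 y@.59 0.0765 z 0.2325893627023937
scene ring 195 (array([616.2,  76. ]), array([57. , 61.1]), 1.8) [0.6141 0.0769 0.232 ] [0.5874 0.0451 0.2251]
scene base 620 (array([620.9,  76. ]), array([160.2, 153.1]), 0.9) [ 0.54  -0.001  0.012] [0.7   0.153 0.028]
scene post top 146 (array([721.9,  76.9]), array([32.1, 30.4]), 1.4) [0.72285017 0.07806335 0.24496111]
scene dish 0 0
```

The points agree with the sizes given:

| Item | Measured |
|---|---|
| Grip | about (0.397, 0.216), carrier yaw 7.6° |
| Eye near bar | x ≈ 0.590, y ≈ 0.076, z ≈ 0.230 |
| Stand yaw | 0.7° |

The first move goes up, spins to yaw 7.5° and takes an arc around the base.

step_arm(commands=[{"gripper": -1, "z": -20, "spin": 6.2}, {"gripper": -1, "z": -20, "spin": 6.2}, {"gripper": -1, "x": 34, "y": -32}, {"gripper": -1, "x": 34, "y": -32}, {"gripper": -1, "x": 34, "y": -32}, {"gripper": -1, "x": 34, "y": -32}, {"gripper": -1, "x": 34, "y": -32}, {"gripper": -1, "x": 34, "y": -32}, {"gripper": -1, "x": 34, "y": -32}, {"gripper": -1, "x": 34, "y": -32}], force=100)

```text
invalid input
```

step_arm(commands=[{"gripper": -1, "x": 0, "y": 0, "z": -20, "spin": 6.2}, {"gripper": -1, "x": 0, "y": 0, "z": -20, "spin": 6.2}, {"gripper": -1, "x": 34, "y": -32, "z": 0, "spin": 0}, {"gripper": -1, "x": 34, "y": -32, "z": 0, "spin": 0}, {"gripper": -1, "x": 34, "y": -32, "z": 0, "spin": 0}, {"gripper": -1, "x": 34, "y": -32, "z": 0, "spin": 0}, {"gripper": -1, "x": 34, "y": -32, "z": 0, "spin": 0}, {"gripper": -1, "x": 34, "y": -32, "z": 0, "spin": 0}, {"gripper": -1, "x": 34, "y": -32, "z": 0, "spin": 0}, {"gripper": -1, "x": 34, "y": -32, "z": 0, "spin": 0}], force=100)

```text
time: 1.1
eef_pos: [0.4669, -0.3433, 0.2848]
tcp_rot: [0.998, 0.066, -0.0, -0.0]
contact_force: [0.8, 0.4, 0.7]
opening: 1.004
finger_force: 0.0
```

step_arm(commands=[{"gripper": -1, "x": 7, "y": -48, "z": 0, "spin": 0}, {"gripper": -1, "x": 7, "y": -48, "z": 0, "spin": 0}, {"gripper": -1, "x": 7, "y": -48, "z": 0, "spin": 0}, {"gripper": -1, "x": 7, "y": -48, "z": 0, "spin": 0}, {"gripper": -1, "x": 7, "y": -48, "z": 0, "spin": 0}, {"gripper": -1, "x": 7, "y": -48, "z": 0, "spin": 0}, {"gripper": -1, "x": 7, "y": -48, "z": 0, "spin": 0}, {"gripper": -1, "x": -9, "y": -45, "z": 0, "spin": 0}, {"gripper": -1, "x": -9, "y": -45, "z": 0, "spin": 0}, {"gripper": -1, "x": -9, "y": -45, "z": 0, "spin": 0}])

```text
time: 2.1
eef_pos: [0.4252, 0.1263, 0.2849]
tcp_rot: [0.998, 0.066, -0.0, -0.0]
contact_force: [0.7, -0.4, 0.0]
opening: 1.0
finger_force: 0.0
```

step_arm(commands=[{"gripper": -1, "x": -8, "y": -45, "z": 0, "spin": 0}, {"gripper": -1, "x": -8, "y": -44, "z": 0, "spin": 0}, {"gripper": -1, "x": 0, "y": 0, "z": 25, "spin": 0}, {"gripper": -1, "x": 0, "y": 0, "z": 25, "spin": 0}, {"gripper": -1, "x": 0, "y": 0, "z": 25, "spin": 0}, {"gripper": -1, "x": 0, "y": 0, "z": 0, "spin": 0}, {"gripper": -1, "x": 0, "y": 0, "z": 0, "spin": 0}, {"gripper": -1, "x": 0, "y": 0, "z": 0, "spin": 0}, {"gripper": -1, "x": 0, "y": 0, "z": 0, "spin": 0}, {"gripper": -1, "x": 0, "y": 0, "z": 0, "spin": 0}])

```text
time: 3.1
eef_pos: [0.3995, 0.2109, 0.2116]
tcp_rot: [0.998, 0.066, 0.001, -0.0]
contact_force: [0.1, 0.1, 0.0]
opening: 1.002
finger_force: 0.0
```

```bash
python3 - <<'E'
from h import *
a=snap('scene');b=snap('top')
im=np.zeros((480,800,3),np.uint8)
im[:480,:400]=cv2.resize(a['color'][160:280,340:440],(400,480),interpolation=2)
im[:480,400:]=cv2.resize(b['color'][160:280,205:305],(400,480),interpolation=2)
cv2.imwrite('pics/over.png',im[...,::-1]); print(get_state()['eef_pos'])
E
```

```text
[0.39918879 0.2108429  0.21108556]
```

View pics/over.png

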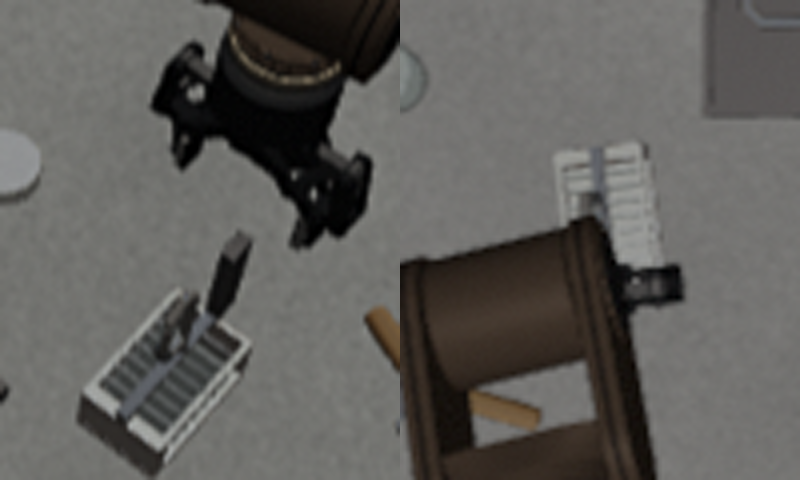

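The view from above shows the open fingers astride the grip (grip at crop (235,260) on the left). I'll correct by about 5 mm in y, lower, and close.

step_arm(commands=[{"gripper": -1, "x": -2, "y": -5, "z": 0, "spin": 0}, {"gripper": -1, "x": 0, "y": 0, "z": 24, "spin": 0}, {"gripper": -1, "x": 0, "y": 0, "z": 24, "spin": 0}, {"gripper": -1, "x": 0, "y": 0, "z": 24, "spin": 0}, {"gripper": -1, "x": 0, "y": 0, "z": 22, "spin": 0}, {"gripper": -1, "x": 0, "y": 0, "z": 0, "spin": 0}, {"gripper": -1, "x": 0, "y": 0, "z": 0, "spin": 0}, {"gripper": 1, "x": 0, "y": 0, "z": 0, "spin": 0}, {"gripper": 1, "x": 0, "y": 0, "z": 0, "spin": 0}, {"gripper": 1, "x": 0, "y": 0, "z": 0, "spin": 0}])

```text
time: 4.2
eef_pos: [0.3968, 0.2158, 0.1175]
tcp_rot: [0.998, 0.066, 0.001, -0.0]
contact_force: [0.5, 0.6, -0.2]
opening: 0.512
finger_force: 0.0
```

step_arm(commands=[{"gripper": 1, "x": 0, "y": 0, "z": 0, "spin": 0}, {"gripper": 1, "x": 0, "y": 0, "z": 0, "spin": 0}, {"gripper": 1, "x": 0, "y": 0, "z": 0, "spin": 0}, {"gripper": 1, "x": 0, "y": 0, "z": 0, "spin": 0}, {"gripper": 1, "x": 0, "y": 0, "z": 0, "spin": 0}, {"gripper": 1, "x": 0, "y": 0, "z": 0, "spin": 0}, {"gripper": 1, "x": 0, "y": 0, "z": 0, "spin": 0}, {"gripper": 1, "x": 0, "y": 0, "z": 0, "spin": 0}, {"gripper": 1, "x": 0, "y": 0, "z": 0, "spin": 0}, {"gripper": 1, "x": 0, "y": 0, "z": 0, "spin": 0}])

```text
time: 5.2
eef_pos: [0.3962, 0.2155, 0.1166]
tcp_rot: [0.998, 0.066, 0.0, 0.0]
contact_force: [-1.5, -1.8, 4.2]
opening: 0.125
finger_force: 97.7
```

step_arm(commands=[{"gripper": 1, "x": 0, "y": 0, "z": -4, "spin": 0}, {"gripper": 1, "x": 0, "y": 0, "z": -8, "spin": 0}, {"gripper": 1, "x": 0, "y": 0, "z": -14, "spin": 0}, {"gripper": 1, "x": 0, "y": 0, "z": -18, "spin": 0}, {"gripper": 1, "x": 0, "y": 0, "z": -18, "spin": 0}, {"gripper": 1, "x": 0, "y": 0, "z": -18, "spin": 0}, {"gripper": 1, "x": 0, "y": 0, "z": -14, "spin": 0}, {"gripper": 1, "x": 0, "y": 0, "z": -8, "spin": 0}, {"gripper": 1, "x": 0, "y": 0, "z": -4, "spin": 0}, {"gripper": 1, "x": 0, "y": 0, "z": 0, "spin": 0}], force=110)

```text
time: 6.2
eef_pos: [0.3961, 0.2155, 0.2223]
tcp_rot: [0.998, 0.066, 0.0, -0.0]
contact_force: [0.3, 0.8, -3.1]
opening: 0.128
finger_force: 107.1
```

```bash
python3 - <<'E'
from h import *
a=snap('scene');s=get_state();print(s['eef_pos'],s['contact_force'],s['wrist_torque'],s['opening'])
im=cv2.resize(a['color'][160:300,320:460],(560,560),interpolation=2)
cv2.imwrite('pics/lift.png',im[...,::-1])
P=cloud(a);rgb=a['color'].astype(int)
near=lambda x0,x1,y0,y1,z0,z1:(P[...,0]>x0)&(P[...,0]<x1)&(P[...,1]>y0)&(P[...,1]<y1)&(P[...,2]>z0)&(P[...,2]<z1)
m=near(.37,.54,.17,.275,.135,.18)&(rgb.min(-1)>90)&(rgb.max(-1)-rgb.min(-1)<25)
q=P[m]; print(m.sum(), cv2.minAreaRect((q[:,:2]*1000).astype(np.float32)))
k=np.linalg.lstsq(np.c_[q[:,:2]-[.45,.22],np.ones(len(q))],q[:,2],rcond=None)[0]; print('plane',k)
m=near(.43,.52,.17,.275,.19,.29); q=P[m]; print('hook',m.sum(),q.min(0),q.max(0),q.mean(0))
E
```

```text
[0.39584405 0.21544608 0.22178336] [ 0.00501065  0.00809331 -2.75202512] [-0.0069814   0.14192216  0.00022928] 0.12652581352384398
296 ((455.3500061035156, 224.03379821777344), (113.16361236572266, 69.57487487792969), 7.87786865234375)
plane [-0.01235796 -0.02822603  0.15836974]
hook 118 [0.44205711 0.21961297 0.19039857] [0.47488243 0.23218248 0.26505628] [0.45923911 0.22587791 0.22727878]
```

View pics/lift.png

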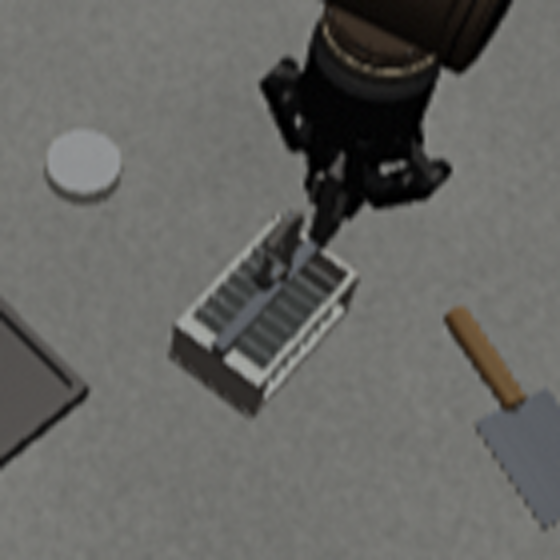

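The carrier is held level, its rim at z 0.158 and its weight about 2.9 N. Its base is at z ≈ 0.1055, which puts the bar at carrier z ≈ 124. Next I'll turn to the stand's yaw and move in front of the eye.

step_arm(commands=[{"gripper": 1, "x": 0, "y": 0, "z": 0, "spin": 3.4}, {"gripper": 1, "x": 0, "y": 0, "z": 0, "spin": 3.5}, {"gripper": 1, "x": 6, "y": 10, "z": 0, "spin": 0}, {"gripper": 1, "x": 10, "y": 18, "z": 0, "spin": 0}, {"gripper": 1, "x": 15, "y": 26, "z": 0, "spin": 0}, {"gripper": 1, "x": 15, "y": 26, "z": 0, "spin": 0}, {"gripper": 1, "x": 15, "y": 26, "z": 0, "spin": 0}, {"gripper": 1, "x": 10, "y": 18, "z": 0, "spin": 0}, {"gripper": 1, "x": 6, "y": 10, "z": 0, "spin": 0}, {"gripper": 1, "x": 5, "y": 8, "z": 0, "spin": 0}])

```text
time: 7.25
eef_pos: [0.4799, 0.0734, 0.2217]
tcp_rot: [1.0, 0.005, -0.001, -0.0]
contact_force: [0.2, -0.2, -2.7]
opening: 0.123
finger_force: 107.3
```

```bash
python3 - <<'E'
from h import *
a=snap('scene');s=get_state();print(s['eef_pos'],s['tcp_rot'],s['contact_force'])
im=cv2.resize(a['color'][180:300,260:400],(700,600),interpolation=2)
cv2.imwrite('pics/pre.png',im[...,::-1])
P=cloud(a);rgb=a['color'].astype(int)
near=lambda x0,x1,y0,y1,z0,z1:(P[...,0]>x0)&(P[...,0]<x1)&(P[...,1]>y0)&(P[...,1]<y1)&(P[...,2]>z0)&(P[...,2]<z1)
m=near(.46,.64,.02,.13,.135,.18)&(rgb.min(-1)>90)&(rgb.max(-1)-rgb.min(-1)<25)
q=P[m]; print('rim',m.sum(), cv2.minAreaRect((q[:,:2]*1000).astype(np.float32)),q[:,2].mean())
m=near(.522,.575,.04,.12,.17,.29); q=P[m]; print('hook',m.sum(),q.min(0),q.max(0),q.mean(0))
m=near(.578,.645,.03,.13,.21,.25);q=P[m]; print('ring',cv2.minAreaRect((q[:,:2]*1000).astype(np.float32)),q.min(0),q[:,2].mean())
E
```

```text
[0.48048416 0.072767   0.22192215] [ 9.99986347e-01  5.20154579e-03 -6.84210712e-05  4.94093017e-04] [ 0.3267822  -1.66354871 -2.54607279]
rim 364 ((533.7161254882812, 74.30006408691406), (124.6748046875, 70.64952850341797), 1.6923797130584717) 0.1546095626444876
hook 145 [0.52442465 0.06974903 0.17012811] [0.56706065 0.08221702 0.26407376] [0.54269789 0.07707001 0.21983408]
ring ((616.1109619140625, 76.24305725097656), (60.01821517944336, 57.699073791503906), 89.30396270751953) [0.5870539  0.04622755 0.22503545] 0.23215510964156885
```

View pics/pre.png

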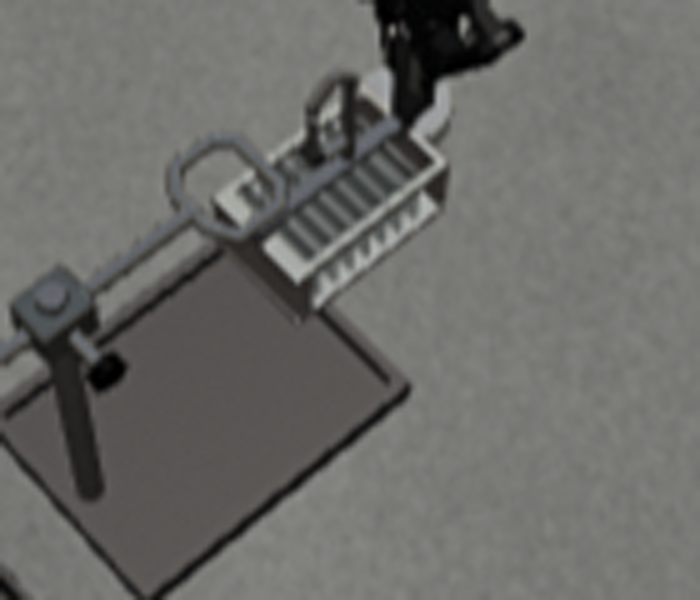

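The hook is in front of the eye, in its plane to within about 2 mm (hook at crop (335,110), near bar at (265,175)). I'll shift y by 2 mm and approach to about 10 mm short of the expected touch.

step_arm(commands=[{"gripper": 1, "x": 2, "y": -2, "z": 0, "spin": 0}, {"gripper": 1, "x": 3, "y": 0, "z": 0, "spin": 0}, {"gripper": 1, "x": 3, "y": 0, "z": 0, "spin": 0}, {"gripper": 1, "x": 3, "y": 0, "z": 0, "spin": 0}, {"gripper": 1, "x": 3, "y": 0, "z": 0, "spin": 0}, {"gripper": 1, "x": 2, "y": 0, "z": 0, "spin": 0}, {"gripper": 1, "x": 2, "y": 0, "z": 0, "spin": 0}, {"gripper": 1, "x": 1, "y": 0, "z": 0, "spin": 0}, {"gripper": 1, "x": 0, "y": 0, "z": 0, "spin": 0}, {"gripper": 1, "x": 0, "y": 0, "z": 0, "spin": 0}])

```text
time: 8.3
eef_pos: [0.4987, 0.0766, 0.2223]
tcp_rot: [1.0, 0.005, -0.0, 0.0]
contact_force: [0.4, 0.1, -2.3]
opening: 0.123
finger_force: 107.3
```

step_arm(commands=[{"gripper": 1, "x": 1, "y": 0, "z": 0, "spin": 0}, {"gripper": 1, "x": 1, "y": 0, "z": 0, "spin": 0}, {"gripper": 1, "x": 1, "y": 0, "z": 0, "spin": 0}, {"gripper": 1, "x": 1, "y": 0, "z": 0, "spin": 0}, {"gripper": 1, "x": 1, "y": 0, "z": 0, "spin": 0}, {"gripper": 1, "x": 1, "y": 0, "z": 0, "spin": 0}, {"gripper": 1, "x": 0, "y": 0, "z": 0, "spin": 0}, {"gripper": 1, "x": 0, "y": 0, "z": 0, "spin": 0}, {"gripper": 1, "x": 0, "y": 0, "z": 0, "spin": 0}, {"gripper": 1, "x": 0, "y": 0, "z": 0, "spin": 0}])

```text
time: 9.3
eef_pos: [0.5046, 0.0767, 0.2223]
tcp_rot: [1.0, 0.005, -0.0, 0.0]
contact_force: [0.0, -0.0, -3.5]
opening: 0.125
finger_force: 107.3
```

step_arm(commands=[{"gripper": 1, "x": 1, "y": 0, "z": 0, "spin": 0}, {"gripper": 1, "x": 1, "y": 0, "z": 0, "spin": 0}, {"gripper": 1, "x": 1, "y": 0, "z": 0, "spin": 0}, {"gripper": 1, "x": 0, "y": 0, "z": 0, "spin": 0}, {"gripper": 1, "x": 0, "y": 0, "z": 0, "spin": 0}, {"gripper": 1, "x": 0, "y": 0, "z": 0, "spin": 0}, {"gripper": 1, "x": 0, "y": 0, "z": 0, "spin": 0}, {"gripper": 1, "x": 0, "y": 0, "z": 0, "spin": 0}, {"gripper": 1, "x": 0, "y": 0, "z": 0, "spin": 0}, {"gripper": 1, "x": 0, "y": 0, "z": 0, "spin": 0}])

```text
time: 10.3
eef_pos: [0.5077, 0.0767, 0.2223]
tcp_rot: [1.0, 0.005, -0.0, 0.0]
contact_force: [-1.0, 0.5, -2.6]
opening: 0.119
finger_force: 107.3
```

step_arm(commands=[{"gripper": 1, "x": 1, "y": 0, "z": 0, "spin": 0}, {"gripper": 1, "x": 1, "y": 0, "z": 0, "spin": 0}, {"gripper": 1, "x": 1, "y": 0, "z": 0, "spin": 0}, {"gripper": 1, "x": 0, "y": 0, "z": 0, "spin": 0}, {"gripper": 1, "x": 0, "y": 0, "z": 0, "spin": 0}, {"gripper": 1, "x": 0, "y": 0, "z": 0, "spin": 0}, {"gripper": 1, "x": 0, "y": 0, "z": 0, "spin": 0}, {"gripper": 1, "x": 0, "y": 0, "z": 0, "spin": 0}, {"gripper": 1, "x": 0, "y": 0, "z": 0, "spin": 0}, {"gripper": 1, "x": 0, "y": 0, "z": 0, "spin": 0}])

```text
time: 11.3
eef_pos: [0.5106, 0.0768, 0.2222]
tcp_rot: [1.0, 0.005, -0.0, 0.0]
contact_force: [-2.3, 1.1, -1.9]
opening: 0.125
finger_force: 107.3
```

step_arm(commands=[{"gripper": 1, "x": 1, "y": 0, "z": 0, "spin": 0}, {"gripper": 1, "x": 1, "y": 0, "z": 0, "spin": 0}, {"gripper": 1, "x": 1, "y": 0, "z": 0, "spin": 0}, {"gripper": 1, "x": 0, "y": 0, "z": 0, "spin": 0}, {"gripper": 1, "x": 0, "y": 0, "z": 0, "spin": 0}, {"gripper": 1, "x": 0, "y": 0, "z": 0, "spin": 0}, {"gripper": 1, "x": 0, "y": 0, "z": 0, "spin": 0}, {"gripper": 1, "x": 0, "y": 0, "z": 0, "spin": 0}, {"gripper": 1, "x": 0, "y": 0, "z": 0, "spin": 0}, {"gripper": 1, "x": 0, "y": 0, "z": 0, "spin": 0}])

```text
time: 12.3
eef_pos: [0.5136, 0.0768, 0.2223]
tcp_rot: [1.0, 0.005, -0.0, -0.0]
contact_force: [-2.0, 0.4, -3.0]
opening: 0.127
finger_force: 107.3
```

```bash
python3 - <<'E'
from h import *
F=[]
for i in range(5):
    c=snap('scene'); s=get_state(); F.append(np.r_[s['contact_force'],s['wrist_torque'],s['eef_pos']])
F=np.array(F); print(F.mean(0).round(3),F.std(0).round(2))
E
```

```text
[-3.03  -0.118 -3.112  0.023  0.602 -0.012  0.514  0.077  0.222] [0.23 0.15 0.61 0.01 0.03 0.03 0.   0.   0.  ]
```

The touch is found: force about 2 N at TCP x ≈ 0.5105 and 3 N at 0.5136, so first contact is at x ≈ 0.5095 ± 0.0015. I'll press in further and check the force.

step_arm(commands=[{"gripper": 1, "x": 1, "y": 0, "z": 0, "spin": 0}, {"gripper": 1, "x": 1, "y": 0, "z": 0, "spin": 0}, {"gripper": 1, "x": 1, "y": 0, "z": 0, "spin": 0}, {"gripper": 1, "x": 1, "y": 0, "z": 0, "spin": 0}, {"gripper": 1, "x": 1, "y": 0, "z": 0, "spin": 0}, {"gripper": 1, "x": 1, "y": 0, "z": 0, "spin": 0}, {"gripper": 1, "x": 1, "y": 0, "z": 0, "spin": 0}, {"gripper": 1, "x": 1, "y": 0, "z": 0, "spin": 0}, {"gripper": 1, "x": 0, "y": 0, "z": 0, "spin": 0}, {"gripper": 1, "x": 0, "y": 0, "z": 0, "spin": 0}])

```text
time: 13.55
eef_pos: [0.5216, 0.0769, 0.2221]
tcp_rot: [1.0, 0.006, -0.0, -0.0]
contact_force: [-3.6, 0.2, -2.6]
opening: 0.125
finger_force: 107.3
```

```bash
cat > f.py <<'E'
from h import *
F=[]
for i in range(5):
    c=snap('scene'); s=get_state(); F.append(np.r_[s['contact_force'],s['wrist_torque'],s['eef_pos']])
F=np.array(F); print(F.mean(0).round(3),F.std(0).round(2))
im=cv2.resize(c['color'][180:260,280:400],(780,520),interpolation=2)
cv2.imwrite(f"pics/f{s['time']:.1f}.png",im[...,::-1])
E
python3 f.py; ls pics
```

```text
[-3.800e+00  3.730e-01 -2.388e+00 -7.000e-03  7.430e-01 -2.000e-03
  5.220e-01  7.700e-02  2.220e-01] [0.53 0.81 0.34 0.02 0.02 0.04 0.   0.   0.  ]
crop.png
f13.8.png
lift.png
over.png
pre.png
scene0.png
top0.png
```

step_arm(commands=[{"gripper": 1, "x": 1, "y": 0, "z": 0, "spin": 0}, {"gripper": 1, "x": 1, "y": 0, "z": 0, "spin": 0}, {"gripper": 1, "x": 1, "y": 0, "z": 0, "spin": 0}, {"gripper": 1, "x": 1, "y": 0, "z": 0, "spin": 0}, {"gripper": 1, "x": 1, "y": 0, "z": 0, "spin": 0}, {"gripper": 1, "x": 0.5, "y": 0, "z": 0, "spin": 0}, {"gripper": 1, "x": 0, "y": 0, "z": 0, "spin": 0}, {"gripper": 1, "x": 0, "y": 0, "z": 0, "spin": 0}, {"gripper": 1, "x": 0, "y": 0, "z": 0, "spin": 0}, {"gripper": 1, "x": 0, "y": 0, "z": 0, "spin": 0}])

```text
time: 14.8
eef_pos: [0.5271, 0.077, 0.2221]
tcp_rot: [1.0, 0.006, -0.0, -0.0]
contact_force: [-4.7, -0.6, -4.2]
opening: 0.123
finger_force: 107.3
```

```bash
python3 f.py; ls pics
```

```text
[-4.483e+00  5.260e-01 -3.650e+00  0.000e+00  8.490e-01 -4.000e-03
  5.270e-01  7.700e-02  2.220e-01] [0.39 0.63 0.52 0.02 0.03 0.01 0.   0.   0.  ]
crop.png
f13.8.png
f15.1.png
lift.png
over.png
pre.png
scene0.png
top0.png
```

step_arm(commands=[{"gripper": 1, "x": 0.5, "y": 0, "z": 0, "spin": 0}, {"gripper": 1, "x": 0.5, "y": 0, "z": 0, "spin": 0}, {"gripper": 1, "x": 0.5, "y": 0, "z": 0, "spin": 0}, {"gripper": 1, "x": 0, "y": 0, "z": 0, "spin": 0}, {"gripper": 1, "x": 0, "y": 0, "z": 0, "spin": 0}, {"gripper": 1, "x": 0, "y": 0, "z": 0, "spin": 0}, {"gripper": 1, "x": 0, "y": 0, "z": 0, "spin": 0}, {"gripper": 1, "x": 0, "y": 0, "z": 0, "spin": 0}, {"gripper": 1, "x": 0, "y": 0, "z": 0, "spin": 0}, {"gripper": 1, "x": 0, "y": 0, "z": 0, "spin": 0}])

```text
time: 16.05
eef_pos: [0.5287, 0.077, 0.2223]
tcp_rot: [1.0, 0.005, -0.0, -0.0]
contact_force: [-4.6, -0.0, -4.3]
opening: 0.129
finger_force: 107.3
```

```bash
python3 f.py; ls -t pics|head -1|xargs -I{} cp pics/{} pics/in.png
```

```text
[-4.029e+00 -1.540e-01 -3.637e+00 -1.000e-03  8.680e-01  1.000e-03
  5.290e-01  7.700e-02  2.220e-01] [0.5  0.36 0.56 0.02 0.02 0.02 0.   0.   0.  ]
```

View pics/in.png

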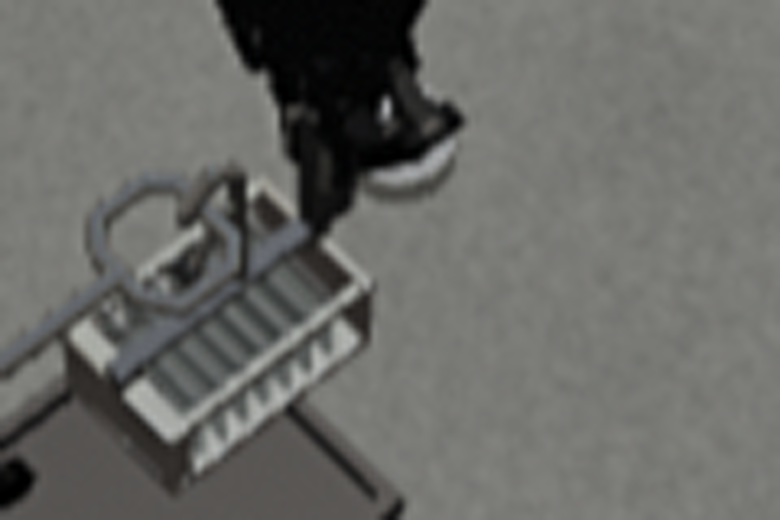

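The nose (crop (190,215)) now stands inside the ring and the near bar (232,240) lies between the nose and the spine. The force is steady at about 4.3 N. I'll lower 5 mm and check that nothing jams.

step_arm(commands=[{"gripper": 1, "x": 0, "y": 0, "z": 0.5, "spin": 0}, {"gripper": 1, "x": 0, "y": 0, "z": 0.5, "spin": 0}, {"gripper": 1, "x": 0, "y": 0, "z": 1, "spin": 0}, {"gripper": 1, "x": 0, "y": 0, "z": 1, "spin": 0}, {"gripper": 1, "x": 0, "y": 0, "z": 1, "spin": 0}, {"gripper": 1, "x": 0, "y": 0, "z": 1, "spin": 0}, {"gripper": 1, "x": 0, "y": 0, "z": 1, "spin": 0}, {"gripper": 1, "x": 0, "y": 0, "z": 1, "spin": 0}, {"gripper": 1, "x": 0, "y": 0, "z": 0, "spin": 0}, {"gripper": 1, "x": 0, "y": 0, "z": 0, "spin": 0}])

```text
time: 17.3
eef_pos: [0.5284, 0.0769, 0.2145]
tcp_rot: [1.0, 0.005, -0.001, -0.0]
contact_force: [-1.3, -0.3, -7.6]
opening: 0.125
finger_force: 107.0
```

step_arm(commands=[{"gripper": 1, "x": 0, "y": 0, "z": 1, "spin": 0}, {"gripper": 1, "x": 0, "y": 0, "z": 1, "spin": 0}, {"gripper": 1, "x": 0, "y": 0, "z": 1, "spin": 0}, {"gripper": 1, "x": 0, "y": 0, "z": 1, "spin": 0}, {"gripper": 1, "x": 0, "y": 0, "z": 1, "spin": 0}, {"gripper": 1, "x": 0, "y": 0, "z": 1, "spin": 0}, {"gripper": 1, "x": 0, "y": 0, "z": 0, "spin": 0}, {"gripper": 1, "x": 0, "y": 0, "z": 0, "spin": 0}, {"gripper": 1, "x": 0, "y": 0, "z": 0, "spin": 0}, {"gripper": 1, "x": 0, "y": 0, "z": 0, "spin": 0}])

```text
time: 18.3
eef_pos: [0.5287, 0.0769, 0.2094]
tcp_rot: [1.0, 0.005, 0.0, 0.0]
contact_force: [-0.5, -0.6, -2.7]
opening: 0.123
finger_force: 107.2
```

```bash
python3 f.py
```

```text
[-1.150e-01 -4.290e-01 -2.646e+00  3.000e-02  1.510e-01 -1.000e-03
  5.290e-01  7.700e-02  2.090e-01] [0.35 0.34 0.49 0.01 0.02 0.01 0.   0.   0.  ]
```

The gate force has gone and only the weight remains, so the gate has snapped free of the bar. I'll lower slowly until the crown takes the weight.

step_arm(commands=[{"gripper": 1, "x": 0, "y": 0, "z": 1, "spin": 0}, {"gripper": 1, "x": 0, "y": 0, "z": 1, "spin": 0}, {"gripper": 1, "x": 0, "y": 0, "z": 1, "spin": 0}, {"gripper": 1, "x": 0, "y": 0, "z": 1, "spin": 0}, {"gripper": 1, "x": 0, "y": 0, "z": 1, "spin": 0}, {"gripper": 1, "x": 0, "y": 0, "z": 0, "spin": 0}, {"gripper": 1, "x": 0, "y": 0, "z": 0, "spin": 0}, {"gripper": 1, "x": 0, "y": 0, "z": 0, "spin": 0}, {"gripper": 1, "x": 0, "y": 0, "z": 0, "spin": 0}, {"gripper": 1, "x": 0, "y": 0, "z": 0, "spin": 0}])

```text
time: 19.55
eef_pos: [0.5287, 0.077, 0.2044]
tcp_rot: [1.0, 0.005, 0.0, -0.0]
contact_force: [-0.4, 0.1, -1.7]
opening: 0.124
finger_force: 107.2
```

```bash
python3 f.py
```

```text
[ 0.418  0.19  -2.76  -0.01   0.128 -0.008  0.529  0.077  0.204] [0.6  0.42 0.29 0.03 0.02 0.04 0.   0.   0.  ]
```

step_arm(commands=[{"gripper": 1, "x": 0, "y": 0, "z": 0.5, "spin": 0}, {"gripper": 1, "x": 0, "y": 0, "z": 0.5, "spin": 0}, {"gripper": 1, "x": 0, "y": 0, "z": 0.5, "spin": 0}, {"gripper": 1, "x": 0, "y": 0, "z": 0, "spin": 0}, {"gripper": 1, "x": 0, "y": 0, "z": 0, "spin": 0}, {"gripper": 1, "x": 0, "y": 0, "z": 0, "spin": 0}, {"gripper": 1, "x": 0, "y": 0, "z": 0, "spin": 0}, {"gripper": 1, "x": 0, "y": 0, "z": 0, "spin": 0}, {"gripper": 1, "x": 0, "y": 0, "z": 0, "spin": 0}, {"gripper": 1, "x": 0, "y": 0, "z": 0, "spin": 0}])

```text
time: 20.8
eef_pos: [0.5288, 0.077, 0.2029]
tcp_rot: [1.0, 0.005, 0.0, -0.0]
contact_force: [0.5, -0.1, -3.0]
opening: 0.124
finger_force: 107.2
```

```bash
python3 f.py
```

```text
[ 6.600e-01 -4.060e-01 -1.833e+00 -1.000e-03  4.800e-02 -1.700e-02
  5.290e-01  7.700e-02  2.030e-01] [0.59 0.43 0.83 0.02 0.01 0.03 0.   0.   0.  ]
```

Contact is starting on the nose-side slope of the crown (Fx slightly positive). I'll nudge +x and lower a little more.

step_arm(commands=[{"gripper": 1, "x": 0.5, "y": 0, "z": 0, "spin": 0}, {"gripper": 1, "x": 0.3, "y": 0, "z": 0.5, "spin": 0}, {"gripper": 1, "x": 0, "y": 0, "z": 0.5, "spin": 0}, {"gripper": 1, "x": 0, "y": 0, "z": 0, "spin": 0}, {"gripper": 1, "x": 0, "y": 0, "z": 0, "spin": 0}, {"gripper": 1, "x": 0, "y": 0, "z": 0, "spin": 0}, {"gripper": 1, "x": 0, "y": 0, "z": 0, "spin": 0}, {"gripper": 1, "x": 0, "y": 0, "z": 0, "spin": 0}, {"gripper": 1, "x": 0, "y": 0, "z": 0, "spin": 0}, {"gripper": 1, "x": 0, "y": 0, "z": 0, "spin": 0}])

```text
time: 22.05
eef_pos: [0.5296, 0.077, 0.202]
tcp_rot: [1.0, 0.005, 0.0, -0.0]
contact_force: [-0.5, -0.8, 0.6]
opening: 0.124
finger_force: 107.3
```

```bash
python3 f.py
```

```text
[-0.972  0.124  0.723  0.011  0.085  0.002  0.53   0.077  0.202] [0.37 0.27 0.38 0.01 0.01 0.03 0.   0.   0.  ]
```

The stand now carries the full weight. I'll ease the grip and open in stages.

step_arm(commands=[{"gripper": 1, "x": 0, "y": 0, "z": 0, "spin": 0}, {"gripper": 1, "x": 0, "y": 0, "z": 0, "spin": 0}, {"gripper": 1, "x": 0, "y": 0, "z": 0, "spin": 0}, {"gripper": 0.7, "x": 0, "y": 0, "z": 0, "spin": 0}, {"gripper": 0.6, "x": 0, "y": 0, "z": 0, "spin": 0}, {"gripper": 0.5, "x": 0, "y": 0, "z": 0, "spin": 0}, {"gripper": 0.4, "x": 0, "y": 0, "z": 0, "spin": 0}, {"gripper": 0.2, "x": 0, "y": 0, "z": 0, "spin": 0}, {"gripper": 0, "x": 0, "y": 0, "z": 0, "spin": 0}, {"gripper": 0, "x": 0, "y": 0, "z": 0, "spin": 0}], force=20)

```text
time: 23.3
eef_pos: [0.5295, 0.077, 0.2018]
tcp_rot: [1.0, 0.005, 0.0, 0.0]
contact_force: [-0.6, 0.3, -0.3]
opening: 0.501
finger_force: 0.0
```

```bash
python3 f.py; ls -t pics|head -1|xargs -I{} cp pics/{} pics/rel.png
```

```text
[ 0.18  -0.043  0.167 -0.007 -0.01   0.01   0.529  0.077  0.202] [0.12 0.36 0.44 0.02 0.01 0.02 0.   0.   0.  ]
```

View pics/rel.png

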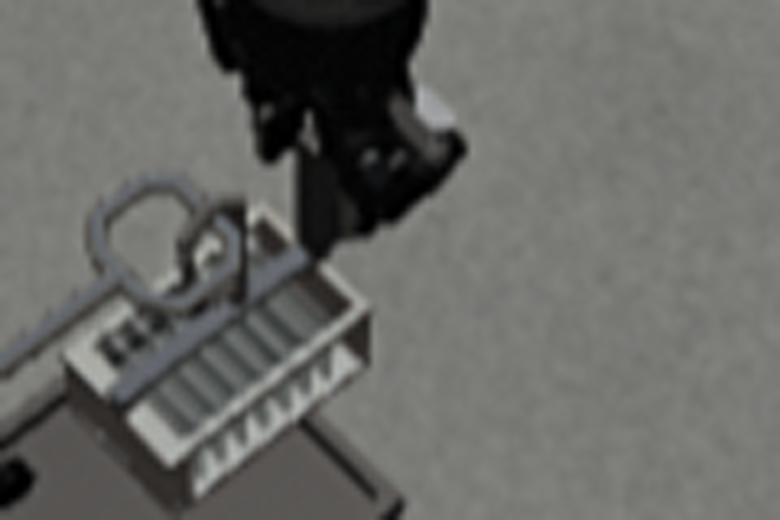

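The carrier hangs level from the near bar with the gate line visible below the nose (crop (190,250)), and there is no contact force on the tool. I'll withdraw straight up.

step_arm(commands=[{"gripper": -0.2, "x": 0, "y": 0, "z": 0, "spin": 0}, {"gripper": -0.2, "x": 0, "y": 0, "z": -5, "spin": 0}, {"gripper": -0.2, "x": 0, "y": 0, "z": -10, "spin": 0}, {"gripper": -0.2, "x": 0, "y": 0, "z": -15, "spin": 0}, {"gripper": -0.2, "x": 0, "y": 0, "z": -20, "spin": 0}, {"gripper": -0.2, "x": 0, "y": 0, "z": -20, "spin": 0}, {"gripper": -0.2, "x": 0, "y": 0, "z": -20, "spin": 0}, {"gripper": -0.2, "x": 0, "y": 0, "z": -20, "spin": 0}, {"gripper": -0.2, "x": -5, "y": 0, "z": -15, "spin": 0}, {"gripper": -0.2, "x": 0, "y": 0, "z": 0, "spin": 0}])

```text
time: 24.55
eef_pos: [0.5252, 0.0769, 0.3309]
tcp_rot: [1.0, 0.006, 0.003, 0.0]
contact_force: [0.2, 0.3, 0.4]
opening: 0.602
finger_force: 0.0
```

step_arm(commands=[{"gripper": -0.2, "x": 0, "y": 0, "z": 0, "spin": 0}, {"gripper": -0.2, "x": 0, "y": 0, "z": 0, "spin": 0}, {"gripper": -0.2, "x": 0, "y": 0, "z": 0, "spin": 0}, {"gripper": -0.2, "x": 0, "y": 0, "z": 0, "spin": 0}, {"gripper": -0.2, "x": 0, "y": 0, "z": 0, "spin": 0}, {"gripper": -0.2, "x": 0, "y": 0, "z": 0, "spin": 0}, {"gripper": -0.2, "x": 0, "y": 0, "z": 0, "spin": 0}, {"gripper": -0.2, "x": 0, "y": 0, "z": 0, "spin": 0}, {"gripper": -0.2, "x": 0, "y": 0, "z": 0, "spin": 0}, {"gripper": -0.2, "x": 0, "y": 0, "z": 0, "spin": 0}])

```text
time: 25.55
eef_pos: [0.5245, 0.0769, 0.3269]
tcp_rot: [1.0, 0.005, 0.0, 0.0]
contact_force: [0.1, 1.1, 1.4]
opening: 0.6
finger_force: 0.0
```

```bash
python3 - <<'E'
from h import *
c0=snap('scene')
for i in range(8): c=snap('scene')
d=np.abs(c['color'].astype(int)-c0['color']).max(-1)[190:290,270:370]; print('motion',d.max(),(d>25).sum(),get_state()['time'])
P=cloud(c);rgb=c['color'].astype(int)
near=lambda x0,x1,y0,y1,z0,z1:(P[...,0]>x0)&(P[...,0]<x1)&(P[...,1]>y0)&(P[...,1]<y1)&(P[...,2]>z0)&(P[...,2]<z1)
m=near(.51,.67,.02,.13,.11,.16)&(rgb.min(-1)>90); q=P[m]; print(m.sum(),cv2.minAreaRect((q[:,:2]*1000).astype(np.float32)))
print(np.linalg.lstsq(np.c_[q[:,:2]-[.59,.077],np.ones(len(q))],q[:,2],rcond=None)[0])
cv2.imwrite('pics/end.png',cv2.resize(c['color'][180:260,280:400],(780,520),interpolation=2)[...,::-1])
E
```

```text
motion 4 0 26.0
438 ((585.1439208984375, 78.80765533447266), (119.84873962402344, 70.60735321044922), 0.243099644780159)
[ 0.00744114 -0.04284941  0.13444296]
```

View pics/end.png

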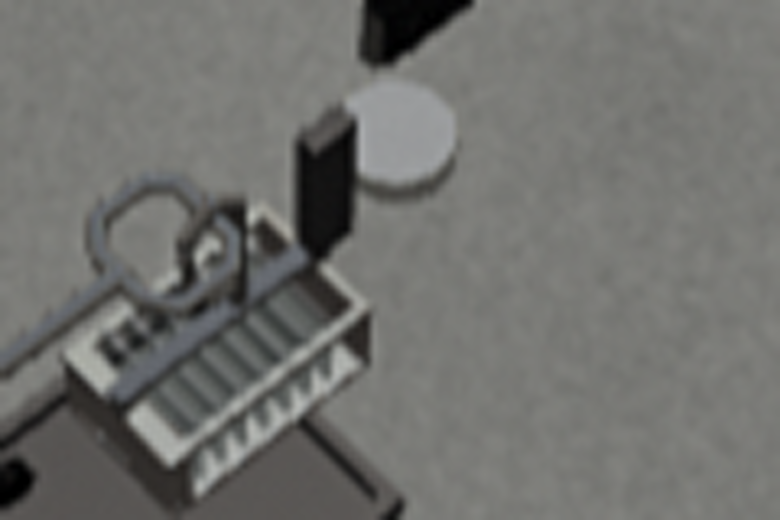

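The carrier hangs level and still from the eye's near bar. The grip is free (crop (325,180)), the gate is closed below the bar, and the gripper is well clear.

```bash
python3 -c "
from plant import *
print(sign_off())"
```

```text
the job is handed in; nothing more can be done
None
```

The carrier hangs still and level from the eye's near bar with its gate shut. The gripper is clear of it, no other thing on the bench was touched, and the job was handed in at about 26 s.

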